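# Send the marked hub through the spring flap

### The arm

A 6-joint arm with a two-finger parallel gripper is mounted at the origin on the work surface. World frame = base frame: x ahead of the robot, y to its left, z up, the work surface at z = 0. Lengths are in m, angles in rad, forces in N, time in s.
With the tool pointing down it reaches from about 0.35 to 0.775 m from the base axis. Payload 7.3 kg.
Tool frame: the origin (TCP) lies at the centre of the arm's flange, where the gripper is bolted on; the fingertips stand 178 mm ahead of it and the grasp point (between the pads) lies 159 mm ahead of it; x points along the fingers, y is the direction in which the jaws open and shut, and the axes are right-handed (so a half turn about x gives the same grasp; the last joint's range is limited). The gripper opens to 92 mm and grips with 3 to 60 N. Pads are 19 mm wide; open, the fingers measure 130 mm over their backs; the gripper's body (75 mm by 190 mm) begins 47 mm behind the grasp point.
Start: joints at [-1.36, 0.342, 1.524, -0, 1.275, -0.146], TCP at [0.183, -0.492, 0.405] pointing down, gripper open.
Joint ranges: [-2.53, 2.53], [-0.77, 2.02], [0.04, 2.7], [-1, 4.14], [0.28, 2.66], [-3.11, 3.11]. Speed limits (rad/s): [2.57, 2.57, 3.14, 3.14, 3.14, 3.14].

### API

Orientations are given as [roll, pitch, yaw] about the fixed x, y, z axes, in that order (R = Rz(yaw) Ry(pitch) Rx(roll)).
In Python, from cell import readout, cams, workorder gives the robot as it stands.
- The arm moves only by the shell command python3 -m inch 'ROWS' [FORCE]. ROWS is text: rows parted by semicolons, each of 5 numbers parted by spaces: the shift along the world's x, y, z in mm, then the turn about the world's z in rad, then the opening, from 0 (shut) to 1 (fully open). A call has 1 to 8 rows; each row shifts and turns the commanded pose from where the row before left it; what a row does not reach is not made up. A row lasts 1/12 s, in which the tool goes at most 41.7 mm and 7.16 degrees, less where a joint would pass 70% of its speed; a pose out of reach is approached as far as the arm can. A call is refused whole if a number of a shift passes 41.7 or a number of a turn 0.125, either way. A call with a gripper value outside its range is refused whole. The fingers move at their own pace and stop on an object; FORCE is the grip in N (left out, the last holds). Time passes only in rows, so rows that do not move let the fingers close. It gives the time, the measured TCP pose, the force and the opening at its end, in the units of the state.
- readout.observe(): the state, without advancing time (a new reading comes with each control period).
- cams.read_camera(name): name is "side" or "top"; returns a dict with "color" (384x512x3 uint8, red, green, blue), "fx", "fy", "cx", "cy" (pixels), "world_to_cam" (4x4, takes a point from world to camera coordinates). Camera axes: x right, y down, z forward; pixel columns grow to the right and rows downward; lengths in m; the calibration is good to about 2 mm. A picture is of the moment at which its call begins. There is no depth.
- workorder.hand_in(): hands the job in, once; it reports no verdict.
The state is a dict: "time": time; "qpos": joint angles; "qvel": joint speeds; "joint_efforts": joint torques, N m; "tool_pos": TCP position; "tool_rot": TCP orientation; "contact_force": force on the tool from outside, world axes, zero at the start; "torque": the same for the moment, N m; "opening": finger opening in m.
Only numpy, scipy, OpenCV 4.12 (cv2) and the standard library are available. Lean on these libraries where they do the work, as an engineer would, in place of code of your own. Each camera call takes 0.05 s, during which the arm holds its last target.

### The job

Take the flanged steel hub (wide foot, narrower neck) off the perforated marking plate and stand it upright on the open apron of the outfeed lane, in front of the closed flap. Then push it along the lane through the spring flap, far enough that the flap swings shut behind it, and leave it standing upright in the lane. Leave the plain steel plug where it stands.

Things in the scene. Friction and masses are not known exactly. Their poses are not given: they have to be found in the camera images.
- hub: Turned steel hub, 0.4 kg: round foot 46 mm across and 22 mm high, on it a neck 30 mm across up to 58 mm, dark bore in the top. Origin: centre of its underside; z up its axis. Stands on a perforated aluminium plate 10 mm thick with three other steel parts about 110 mm apart (plain plug, 36 mm cube, flat 50 mm collar); which stands where varies.
- lane: Fixed aluminium channel, open above. Origin at table level under the shut flap; x = direction of travel, z up. Floor 6 mm above table. Apron x -115 to 0 mm (open end), bay 0 to 149 mm (low end wall). Side walls 70 mm apart inside, tops 16 mm above table. Gate posts at x +-7 mm, y +-39 to +-51 mm, 56 mm high (hinge cap to 62). Nothing bridges it: fingers pointing down can travel along it.
- flap (a joint): Dark steel flap 3 mm thick, 9 to 51 mm above table, on an upright hinge at lane x 0, y +37 mm, free edge 68 mm from it. 0 rad shut across the lane; opens only towards lane +x, up to 1.5 rad, along the +y wall. Spring-shut, 1 to 3 N at the part. It shuts only if nothing is within 68 mm of the hinge: a hub centre 95 to 125 mm past it is clear; fingers must be lifted out.
- plug: Bystander to leave alone: a plain steel cylinder 38 mm in diameter and 50 mm high, 0.43 kg, standing on the same perforated plate. Origin: centre of its underside; z up.

How it is judged:
On the way, in this order (a step that is already met when the one before it is completed fails the run):
1. the hub stands upright on the lane's apron in front of the shut flap (z of hub in the frame of lane below 0.013 m and angle between hub's own z axis and vertical below 0.17 rad and x of hub in the frame of lane between -0.095 and -0.022 m and y of hub in the frame of lane between -0.025 and 0.025 m and value of joint flap below 0.12 rad), for 0.2 s.
2. the hub, still upright on the lane floor, passes the gate with the flap pushed open (z of hub in the frame of lane below 0.013 m and angle between hub's own z axis and vertical below 0.17 rad and x of hub in the frame of lane between 0.005 and 0.075 m and y of hub in the frame of lane between -0.03 and 0.03 m and value of joint flap above 0.5 rad), for 0.05 s.
At the end, for the whole second after the job is handed in: The hub stands upright (within 10 degrees), at rest, on the lane floor in the bay behind the flap, its centre 70 to 140 mm past the flap, and the flap is shut (below 0.1 rad) (z of hub in the frame of lane below 0.013 m and angle between hub's own z axis and vertical below 0.17 rad and x of hub in the frame of lane between 0.07 and 0.14 m and y of hub in the frame of lane between -0.03 and 0.03 m and value of joint flap below 0.1 rad and linear speed of hub below 0.02 m/s); the robot touches nothing.
It fails at once if the plain plug is moved by more than 40 mm or tipped (distance of plug from where it was at the start of the episode above 0.04 m or angle between plug's own z axis and vertical above 0.4 rad).
It also fails if it takes over 51 s, if anything falls off the work surface, if the arm or the gripper's body presses on something with over 40 N, if the wrist force passes 120 N, or if a joint passes its speed limit or range.

## Working session

There is one attempt and no reset: what is moved stays moved. The work goes in short steps, Python scripts to look and compute and a shell command to move; the robot and the scene stay as the last step left them, time stands still between calls to the robot, and variables do not carry over. Pictures are saved under pics/ and viewed, and the job is handed in when it is done.

```bash
mkdir -p pics; ls; python3 - <<'E'
from cell import readout, cams
import cv2
s=readout.observe();print(s)
for n in("top","side"):
    c=cams.read_camera(n);cv2.imwrite(f"pics/{n}0.png",c["color"][:,:,::-1]);print(n,c["fx"],c["fy"],c["cx"],c["cy"],c["world_to_cam"].tolist() if hasattr(c["world_to_cam"],'tolist') else c["world_to_cam"])
E
```

```text
pics
{'time': 0.0, 'qpos': array([-1.36001868e+00,  3.42713722e-01,  1.52501784e+00, -1.66077770e-05,
        1.27535777e+00, -1.46053632e-01]), 'qvel': array([ 0.00093209, -0.0001216 ,  0.00021867, -0.00040776,  0.00034873,
       -0.00061001]), 'joint_efforts': array([ 6.93579950e-04, -4.31241381e+01, -2.44213593e+01,  7.19156535e-02,
        5.60371298e-02, -1.28886263e-04]), 'tool_pos': array([ 0.18335059, -0.49180191,  0.40404913]), 'tool_rot': array([-1.70623953,  1.56929956,  1.79218925]), 'contact_force': array([-0.67774952, -0.54354655, -0.35022391]), 'torque': array([-0.00878504, -0.06545189, -0.01408725]), 'opening': 0.09190834017644782}
top 378.83623389795036 378.83623389795036 248.27379327381618 189.82596306689118 [[0.008419331570499934, -0.9990549753777785, -0.042641189345652586, 0.023498941591115558], [-0.9908343424664721, -0.0025855793018974772, -0.1350578415668915, 0.4982344318909979], [0.13481995640460634, 0.043387451556635696, -0.9899197484657433, 0.6601506620823666], [0.0, 0.0, 0.0, 1.0]]
side 365.8525495371608 365.8525495371608 253.09301256601856 190.02759444018858 [[-0.851992440305314, -0.5233994414305261, -0.012724243506348968, 0.43967906538454504], [-0.2807852829113194, 0.4773066311078052, -0.8326692049072837, 0.20013873703625826], [0.44189196254628327, -0.7058550875432795, -0.5536245016491441, 0.6179724303818316], [0.0, 0.0, 0.0, 1.0]]
```

View pics/top0.png

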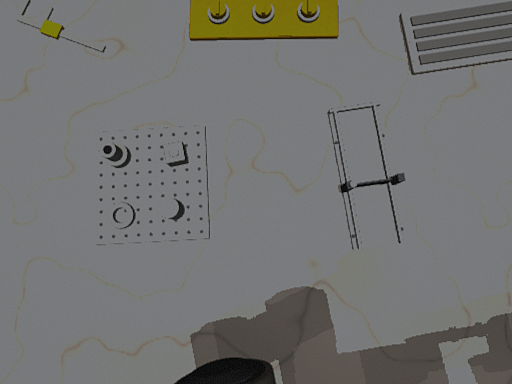

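View pics/side0.png

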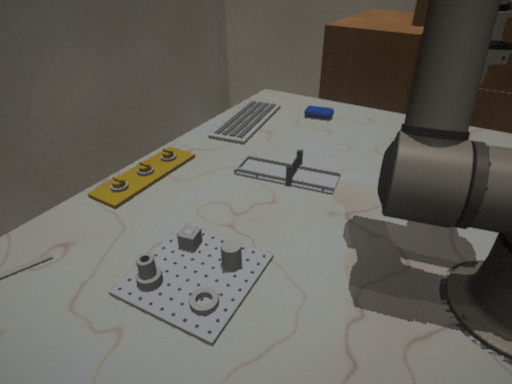

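The top view shows the hub at about (110,150). The plug is at about (175,208), the cube at (177,152) and the collar at (123,215). The lane runs from its open end near row 245 to its end wall near row 105, with the flap at row 183. I'll zoom in next.

```bash
python3 - <<'E'
import cv2,numpy as np
t=cv2.imread("pics/top0.png");s=cv2.imread("pics/side0.png")
def g(im): return np.clip(im.astype(float)*1.6,0,255).astype('uint8')
a=cv2.resize(g(t[90:260,310:420]),None,fx=3.4,fy=3.4,interpolation=cv2.INTER_CUBIC)
b=cv2.resize(g(t[120:250,90:215]),None,fx=3.2,fy=3.2,interpolation=cv2.INTER_CUBIC)
h=max(a.shape[0],b.shape[0]);o=np.zeros((h,a.shape[1]+b.shape[1],3),'uint8');o[:a.shape[0],:a.shape[1]]=a;o[:b.shape[0],a.shape[1]:]=b
cv2.imwrite("pics/z1.png",o)
a=cv2.resize(g(s[140:200,225:350]),None,fx=4,fy=4,interpolation=cv2.INTER_CUBIC)
b=cv2.resize(g(s[220:330,110:280]),None,fx=3,fy=3,interpolation=cv2.INTER_CUBIC)
o=np.zeros((a.shape[0]+b.shape[0],max(a.shape[1],b.shape[1]),3),'uint8');o[:a.shape[0],:a.shape[1]]=a;o[a.shape[0]:,:b.shape[1]]=b
cv2.imwrite("pics/z2.png",o)
E
```

```text
(no output)
```

View pics/z1.png

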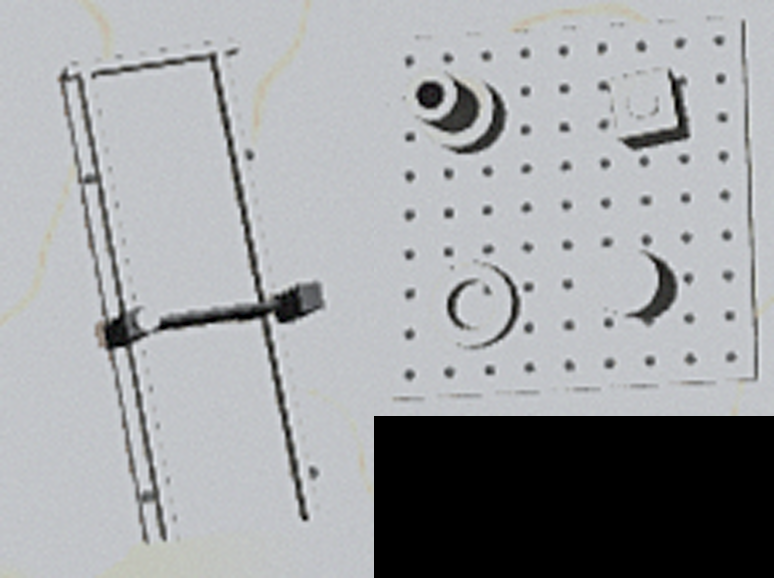

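View pics/z2.png

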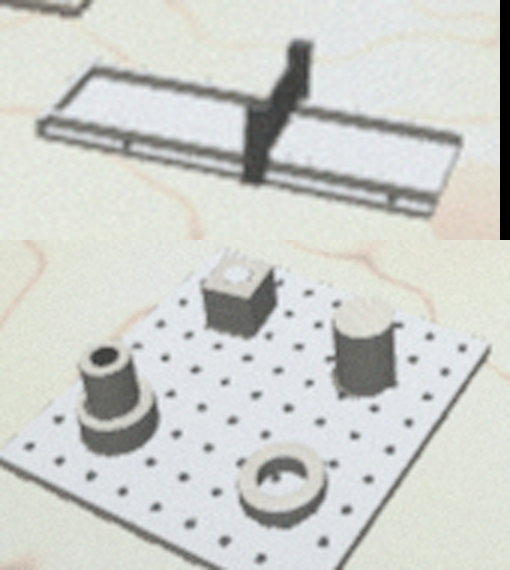

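```bash
cat > h.py <<'E'
import numpy as np
from cell import cams
import cv2
C={n:cams.read_camera(n) for n in("top","side")}
def centre(n):
    M=np.array(C[n]["world_to_cam"]);return -M[:3,:3].T@M[:3,3]
def ray(n,u,v):
    c=C[n];M=np.array(c["world_to_cam"]);return M[:3,:3].T@np.array([(u-c["cx"])/c["fx"],(v-c["cy"])/c["fy"],1])
def pl(n,u,v,z):
    o=centre(n);d=ray(n,u,v);return o+d*(z-o[2])/d[2]
def tri(a,b):
    o1,o2=centre("top"),centre("side");d1,d2=ray("top",*a),ray("side",*b)
    s=np.linalg.lstsq(np.c_[d1,-d2],o2-o1,rcond=None)[0];p,q=o1+s[0]*d1,o2+s[1]*d2
    return (p+q)/2,np.linalg.norm(p-q)
def proj(n,p):
    c=C[n];M=np.array(c["world_to_cam"]);q=M[:3,:3]@np.array(p)+M[:3,3];return c["fx"]*q[0]/q[2]+c["cx"],c["fy"]*q[1]/q[2]+c["cy"]
E
python3 - <<'E'
from h import *
np.set_printoptions(precision=4,suppress=True)
print(centre("top"),centre("side"))
print("bore",pl("top",108.1,149.7,.068),pl("side",145,258.7,.068),tri((108.1,149.7),(145,258.7)))
T=lambda x,y:(x/3.4+310,y/3.4+90)
S=lambda x,y:(x/4+225,y/4+140)
for nm,a,b in [("L1",(65,75),(147,540)),("L2",(80,80),(165,540)),("R",(212,55),(305,518)),("end",(95,73),(210,56))]:
  for z in(0,.006,.016): print(nm,z,pl("top",*T(*a),z)[:2],pl("top",*T(*b),z)[:2])
print("cap",pl("top",*T(147,318),.062),"flap", pl("top",*T(160,322),.051),pl("top",*T(265,310),.051))
for nm,p in [("far end corner in",(97,70)),("near end corner",(40,128)),("open far",(460,138)),("open near in",(435,198))]: print(nm,pl("side",*S(*p),.016)[:2])
print("posts tops far/near",pl("side",*S(300,43),.059)[:2],pl("side",*S(262,103),.059)[:2])
E
```

```text
[ 0.4045 -0.0039  0.7218] [0.1577 0.5708 0.5144]
bore [0.5657 0.2777 0.068 ] [0.5628 0.279  0.068 ] (array([0.5654, 0.278 , 0.0661]), np.float64(0.0015613365459341358))
L1 0 [ 0.6571 -0.1297] [ 0.3924 -0.1689]
L1 0.006 [ 0.655  -0.1286] [ 0.3925 -0.1675]
L1 0.016 [ 0.6515 -0.1269] [ 0.3926 -0.1652]
L2 0 [ 0.6541 -0.1382] [ 0.3925 -0.1786]
L2 0.006 [ 0.652  -0.1371] [ 0.3926 -0.1772]
L2 0.016 [ 0.6486 -0.1352] [ 0.3927 -0.1748]
R 0 [ 0.6685 -0.2138] [ 0.405  -0.2546]
R 0.006 [ 0.6663 -0.212 ] [ 0.405  -0.2525]
R 0.016 [ 0.6627 -0.2091] [ 0.405  -0.2491]
end 0 [ 0.6582 -0.1468] [ 0.6679 -0.2126]
end 0.006 [ 0.6561 -0.1457] [ 0.6658 -0.2109]
end 0.016 [ 0.6526 -0.1437] [ 0.6621 -0.208 ]
cap [ 0.5059 -0.1579  0.062 ] flap [ 0.5055 -0.1671  0.051 ] [ 0.5119 -0.2212  0.051 ]
far end corner in [ 0.6523 -0.2013]
near end corner [ 0.6424 -0.114 ]
open far [ 0.3981 -0.2422]
open near in [ 0.3861 -0.167 ]
posts tops far/near [ 0.5124 -0.2348] [ 0.498  -0.1501]
```

```bash
python3 - <<'E'
import cv2,numpy as np
t=cv2.imread("pics/top0.png");s=cv2.imread("pics/side0.png")
def g(im): return np.clip(im.astype(float)*1.7,0,255).astype('uint8')
cv2.imwrite("pics/z3.png",cv2.resize(g(t[165:200,330:415]),None,fx=9,fy=9,interpolation=cv2.INTER_NEAREST))
cv2.imwrite("pics/z4.png",cv2.resize(g(s[145:195,230:350]),None,fx=6.5,fy=6.5,interpolation=cv2.INTER_NEAREST))
E
```

```text
(no output)
```

View pics/z3.png

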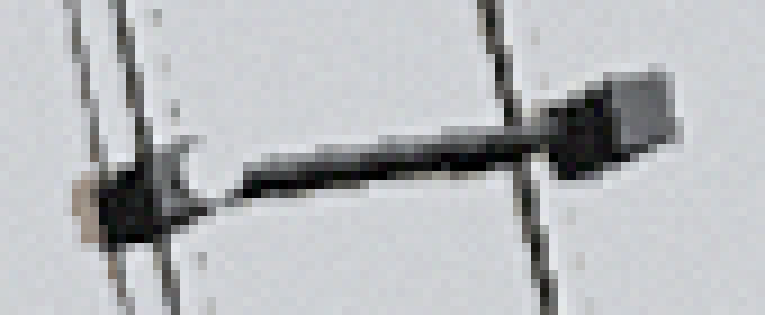

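View pics/z4.png

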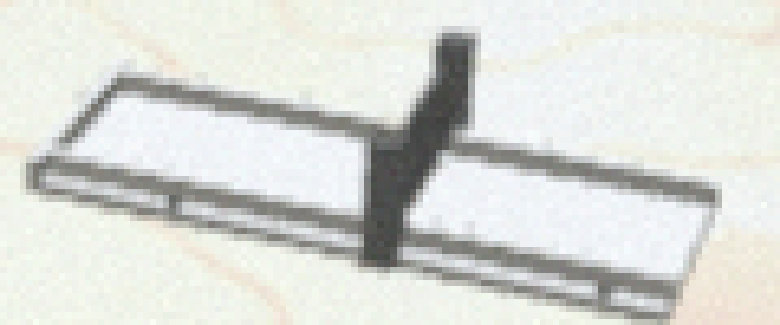

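```bash
python3 - <<'E'
from h import *
np.set_printoptions(precision=4,suppress=True)
T=lambda x,y:(x/9+330,y/9+165)
S=lambda x,y:(x/6.5+230,y/6.5+145)
print("Rpost",pl("top",*T(645,105),.056),"Lpost",pl("top",*T(173,178),.056),"cap",pl("top",*T(207,172),.062))
a,b=pl("top",*T(250,170),.051),pl("top",*T(540,133),.051);print("flap",a,b)
print("side far post",pl("side",*S(456,38),.056),"near",pl("side",*S(385,138),.056))
print("tri Rpost",tri(T(645,105),S(456,38)))
# predict with model
th=0.154;ex=np.array([np.cos(th),np.sin(th)]);ey=np.array([-ex[1],ex[0]])
o=np.array([.5085,-.197])
def L(x,y,z): return np.r_[o+x*ex+y*ey,z]
for nm,p in [("Rpost top c",(0,-45,56)),("Lpost",(0,45,56)),("hinge cap",(0,37,62)),("openR in fl",(-115,-35,6)),("openR in top",(-115,-35,16)),("openL in",(-115,35,16)),("endR in fl",(149,-35,6)),("endL in",(149,35,16))]:
    P=L(p[0]/1000,p[1]/1000,p[2]/1000)
    u,v=proj("top",P);us,vs=proj("side",P);print(nm,P,"z3",(u-330)*9,(v-165)*9,"z1",(u-310)*3.4,(v-90)*3.4,"z4",(us-230)*6.5,(vs-145)*6.5)
E
```

```text
Rpost [ 0.5191 -0.2437  0.056 ] Lpost [ 0.5046 -0.1523  0.056 ] cap [ 0.5049 -0.1575  0.062 ]
flap [ 0.5069 -0.1684  0.051 ] [ 0.5144 -0.2249  0.051 ]
side far post [ 0.5141 -0.2399  0.056 ] near [ 0.5019 -0.1511  0.056 ]
tri Rpost (array([ 0.5183, -0.2455,  0.0525]), np.float64(0.0031250417079838988))
Rpost top c [ 0.5154 -0.2415  0.056 ] z3 634.4369119531657 123.86349190032382 z1 307.6761667378626 301.7928747179001 z4 454.80877949517355 35.6948230714105
Lpost [ 0.5016 -0.1525  0.056 ] z3 174.67779626481047 193.04083524735825 z1 133.9893897000395 327.9265377601131 z4 387.431426651079 136.60650276515474
hinge cap [ 0.5028 -0.1604  0.062 ] z3 222.67419054049213 182.3909408386185 z1 152.12136087085258 323.9032443168114 z4 394.5112987721242 113.50097707491801
openR in fl [ 0.4002 -0.2492  0.006 ] z3 611.9464666050425 719.7237520321698 z1 299.17977627301605 526.8956396565975 z4 713.1465907048305 203.71282384153028
openR in top [ 0.4002 -0.2492  0.016 ] z3 629.2349958422166 720.1718395663352 z1 305.7109984292818 527.0649171695044 z4 716.0726534569194 182.615027982448
openL in [ 0.3895 -0.1801  0.016 ] z3 283.7429145358135 770.8133016478984 z1 175.19176771352954 546.1961361780949 z4 678.616928342034 270.45520642495404
endR in fl [ 0.6611 -0.2087  0.006 ] z3 366.5221238369526 -505.9501172678823 z1 206.46391344951542 63.86328903213334 z4 117.6083627698394 89.3862158194107
endL in [ 0.6504 -0.1396  0.016 ] z3 52.192673153313876 -471.55022535083685 z1 87.71723208014079 76.85880375635051 z4 50.71092721292021 143.52212609478997
```

```bash
python3 - <<'E'
from h import *
from scipy.spatial.transform import Rotation as R
from cell import readout
s=readout.observe();np.set_printoptions(precision=4,suppress=True)
M=R.from_euler('xyz',s["tool_rot"]).as_matrix();print(M);print("jaw ang",np.arctan2(M[1,1],M[0,1]))
th=.155;o=np.array([.511,-.1975]);ex=np.array([np.cos(th),np.sin(th)])
p=s["tool_pos"];print("to hub",(np.array([.5652,.278])-p[:2])*1000)
for x in(-.06,.105):print(x,o+x*ex)
E
```

```text
[[ 0.      0.3493 -0.937 ]
 [ 0.0001 -0.937  -0.3493]
 [-1.     -0.0001 -0.    ]]
jaw ang -1.2140077650888623
to hub [381.8054 769.9159]
-0.06 [ 0.4517 -0.2068]
0.105 [ 0.6147 -0.1813]
```

```bash
A='15.9 32.1 0 0.057 1'; python3 -m inch '15.9 32.1 0 0.057 1;15.9 32.1 0 0.057 1;15.9 32.1 0 0.057 1;15.9 32.1 0 0.057 1;15.9 32.1 0 0.057 1;15.9 32.1 0 0.057 1;15.9 32.1 0 0.057 1;15.9 32.1 0 0.057 1'
python3 -m inch '15.9 32.1 0 0.057 1;15.9 32.1 0 0.057 1;15.9 32.1 0 0.057 1;15.9 32.1 0 0.057 1;15.9 32.1 0 0.057 1;15.9 32.1 0 0.057 1;15.9 32.1 0 0.057 1;15.9 32.1 0 0.057 1'
python3 -m inch '15.9 32.1 0 0.057 1;15.9 32.1 0 0.057 1;15.9 32.1 0 0.057 1;15.9 32.1 0 0.057 1;15.9 32.1 0 0.057 1;15.9 32.1 0 0.057 1;15.9 32.1 0 0.057 1;15.9 32.1 0 0.057 1'
python3 -m inch '0 0 0 0 1;0 0 0 0 1;0 0 0 0 1'
```

```text
time: 1.07
tool_pos: [0.3109, -0.2335, 0.4049]
tool_rot: [1.583, 1.57, -0.743]
contact_force: [1.1, -0.9, 0.7]
opening: 0.0919
time: 1.73
tool_pos: [0.4382, 0.0236, 0.405]
tool_rot: [1.604, 1.57, -0.266]
contact_force: [-0.4, -1.1, -0.2]
opening: 0.092
time: 2.4
tool_pos: [0.5654, 0.2803, 0.4046]
tool_rot: [0.389, 1.571, -1.025]
contact_force: [0.7, 0.1, 0.5]
opening: 0.092
time: 2.65
tool_pos: [0.5648, 0.2784, 0.4042]
tool_rot: [-1.05, 1.57, -2.467]
contact_force: [-0.3, -0.5, -0.3]
opening: 0.0917
```

```bash
python3 -m inch '0 0 -30 0 1;0 0 -38 0 1;0 0 -38 0 1;0 0 -38 0 1;0 0 -30 0 1;0 0 -16 0 1;0 0 0 0 1;0 0 0 0 1'
python3 - <<'E'
from h import *
im=np.hstack([C["top"]["color"][110:260,60:230],C["side"]["color"][180:330,60:290]])[:,:,::-1]
cv2.imwrite("pics/d1.png",cv2.resize(np.clip(im*1.6,0,255).astype('uint8'),None,fx=2,fy=2))
E
```

```text
time: 3.32
tool_pos: [0.565, 0.2774, 0.215]
tool_rot: [-1.249, 1.57, -2.667]
contact_force: [0.1, 0.2, 1.0]
opening: 0.0919
```

View pics/d1.png

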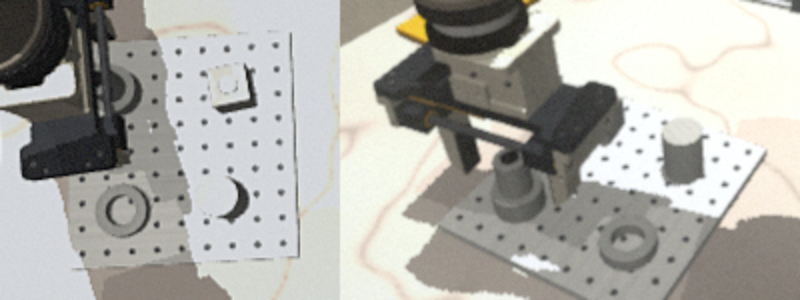

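The neck at about (510,170) in this picture sits between the open fingers, with nothing else close by. I'm closing the gripper now.

```bash
python3 -m inch '0 0 0 0 0;0 0 0 0 0;0 0 0 0 0;0 0 0 0 0;0 0 0 0 0;0 0 0 0 0;0 0 0 0 0;0 0 0 0 0' 30
python3 -m inch '0 0 10 0 0;0 0 20 0 0;0 0 25 0 0;0 0 25 0 0;0 0 10 0 0;0 0 0 0 0;0 0 0 0 0'
python3 - <<'E'
from h import *
im=np.hstack([C["top"]["color"][110:260,60:230],C["side"]["color"][180:330,60:290]])[:,:,::-1]
cv2.imwrite("pics/d2.png",cv2.resize(np.clip(im*1.6,0,255).astype('uint8'),None,fx=2,fy=2))
E
```

```text
time: 4.08
tool_pos: [0.565, 0.2785, 0.2147]
tool_rot: [-0.783, 1.571, -2.2]
contact_force: [0.2, -0.2, -0.3]
opening: 0.0432
time: 4.67
tool_pos: [0.5648, 0.2784, 0.3048]
tool_rot: [1.704, 1.57, 0.287]
contact_force: [0.1, 0.7, 0.2]
opening: 0.001
```

View pics/d2.png

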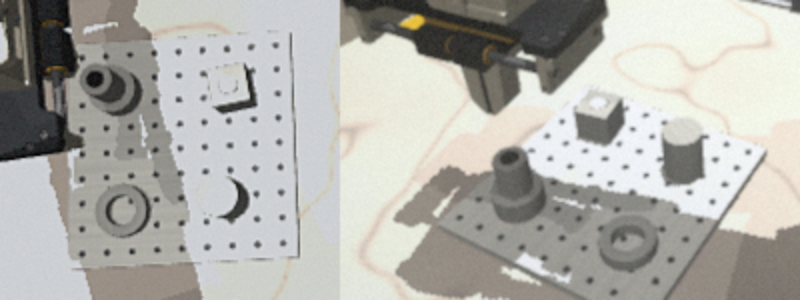

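I lifted before the slow fingers had closed on the neck. The hub is still standing in the same place, with its bore at about (107.5,150). I'll reopen, go down again and allow longer to close.

```bash
python3 -m inch '0 0 0 0 1;0 0 0 0 1;0 0 0 0 1;0 0 0 0 1;0 0 0 0 1;0 0 0 0 1;0 0 0 0 1;0 0 0 0 1'
python3 -m inch '0 0 0 0 1;0 0 0 0 1;0 0 0 0 1;0 0 0 0 1;0 0 0 0 1;0 0 0 0 1'
python3 - <<'E'
from h import *
im=np.hstack([C["top"]["color"][110:260,60:230],C["side"]["color"][180:330,60:290]])[:,:,::-1]
cv2.imwrite("pics/d3.png",cv2.resize(np.clip(im*1.6,0,255).astype('uint8'),None,fx=2,fy=2))
im=C["top"]["color"][130:180,90:140,::-1];cv2.imwrite("pics/d3b.png",cv2.resize(np.clip(im*1.6,0,255).astype('uint8'),None,fx=10,fy=10))
E
```

```text
time: 5.43
tool_pos: [0.565, 0.2785, 0.3047]
tool_rot: [1.357, 1.571, -0.059]
contact_force: [-0.3, -0.0, 0.6]
opening: 0.0492
time: 5.93
tool_pos: [0.565, 0.2785, 0.3048]
tool_rot: [1.499, 1.571, 0.082]
contact_force: [0.3, 0.4, 0.4]
opening: 0.089
```

View pics/d3b.png

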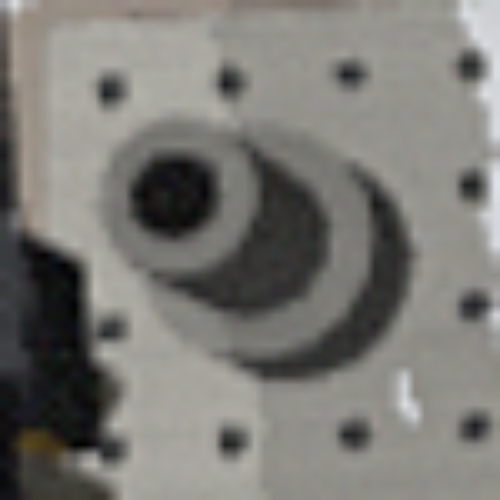

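The bore is at (107.4,149.5), so the hub has not moved. I'm going down and closing.

```bash
python3 -m inch '0 0 -25 0 1;0 0 -30 0 1;0 0 -25 0 1;0 0 -10 0 1;0 0 0 0 1;0 0 0 0 0;0 0 0 0 0;0 0 0 0 0' 30
python3 -m inch '0 0 0 0 0;0 0 0 0 0;0 0 0 0 0;0 0 0 0 0;0 0 0 0 0;0 0 0 0 0;0 0 0 0 0;0 0 0 0 0'
python3 -m inch '0 0 0 0 0;0 0 0 0 0;0 0 0 0 0'
```

```text
time: 6.7
tool_pos: [0.5656, 0.2787, 0.2167]
tool_rot: [1.746, 1.567, 0.33]
contact_force: [-0.3, 0.3, 0.0]
opening: 0.0761
time: 7.37
tool_pos: [0.5651, 0.2785, 0.2148]
tool_rot: [1.619, 1.57, 0.203]
contact_force: [1.4, 0.2, -0.3]
opening: 0.0294
time: 7.62
tool_pos: [0.5651, 0.2785, 0.2148]
tool_rot: [1.666, 1.57, 0.249]
contact_force: [2.4, 0.6, -1.1]
opening: 0.0294
```

```bash
python3 -m inch '0 0 8 0 0;0 0 20 0 0;0 0 25 0 0;0 0 25 0 0;0 0 12 0 0;0 0 0 0 0'
python3 -m inch '-4 -15 0 0 0;-7 -30 0 0 0;-7 -30 0 0 0;-7 -30 0 0 0;-7 -30 0 0 0;-7 -30 0 0 0;-7 -30 0 0 0;-7 -30 0 0 0'
python3 -m inch '-7 -30 0 0 0;-7 -30 0 0 0;-7 -30 0 0 0;-7 -30 0 0 0;-7 -30 0 0 0;-7 -30 0 0 0;-7 -30 0 0 0;-7 -30 0 0 0'
python3 -m inch '-4.4 -20.3 0 0 0;0 0 0 0 0;0 0 0 0 0'
python3 - <<'E'
from h import *
im=np.hstack([C["top"]["color"][90:290,290:430],C["side"]["color"][50:250,200:380]])[:,:,::-1]
cv2.imwrite("pics/e1.png",cv2.resize(np.clip(im*1.6,0,255).astype('uint8'),None,fx=2.4,fy=2.4))
E
```

```text
time: 8.12
tool_pos: [0.5653, 0.2787, 0.3082]
tool_rot: [1.76, 1.566, 0.343]
contact_force: [0.9, 0.1, -3.2]
opening: 0.0293
time: 8.78
tool_pos: [0.5108, 0.0522, 0.3035]
tool_rot: [-1.782, 1.568, 3.084]
contact_force: [0.3, 0.7, -4.5]
opening: 0.0289
time: 9.45
tool_pos: [0.4548, -0.1876, 0.3036]
tool_rot: [-2.311, 1.568, 2.556]
contact_force: [0.2, 0.2, -4.1]
opening: 0.0295
time: 9.7
tool_pos: [0.4508, -0.2075, 0.3036]
tool_rot: [-2.401, 1.568, 2.462]
contact_force: [-0.7, 0.1, -3.2]
opening: 0.0296
```

View pics/e1.png

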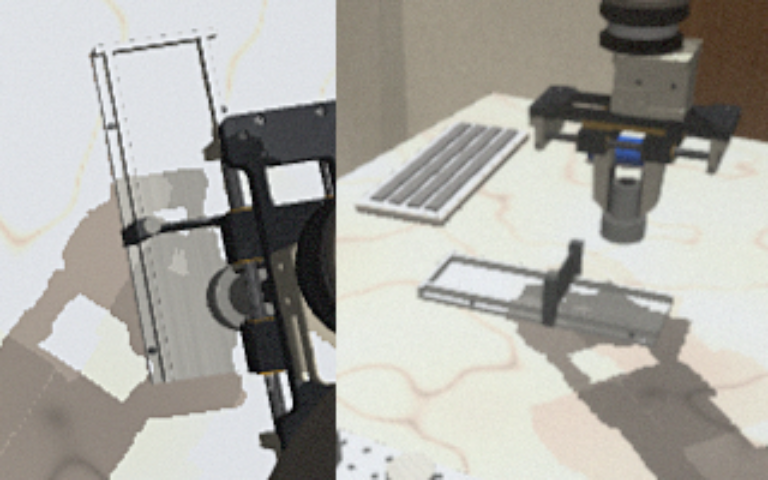

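```bash
python3 -m inch '0 0 -20 0 0;0 0 -30 0 0;0 0 -22 0 0;0 0 -10 0 0;0 0 -4 0 0;0 0 0 0 0;0 0 0 0 0'
python3 - <<'E'
from h import *
im=np.hstack([C["top"]["color"][90:290,290:430],C["side"]["color"][50:250,200:380]])[:,:,::-1]
cv2.imwrite("pics/e2.png",cv2.resize(np.clip(im*1.6,0,255).astype('uint8'),None,fx=2.4,fy=2.4))
E
```

```text
time: 10.38
tool_pos: [0.4521, -0.2067, 0.2196]
tool_rot: [0.891, 1.569, -0.525]
contact_force: [0.1, 0.6, -4.4]
opening: 0.0293
```

View pics/e2.png

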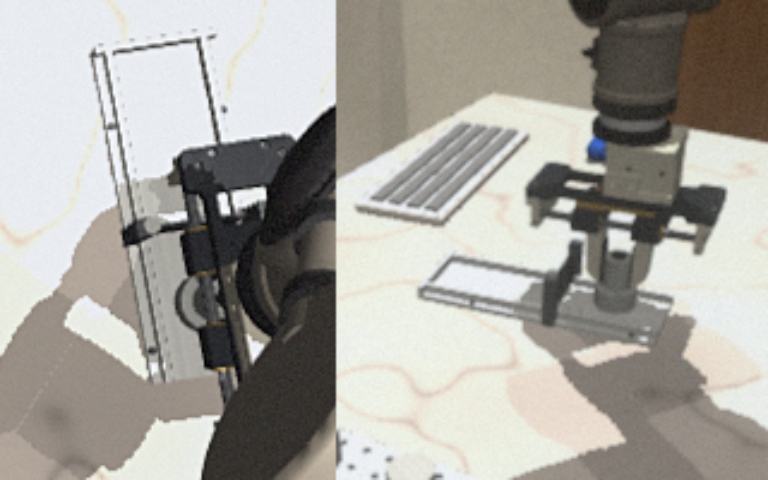

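The side view shows the foot over the apron, between the walls and clear of the flap. I'm lowering in small steps until it touches.

```bash
python3 -m inch '0 0 -3 0 0;0 0 -2 0 0;0 0 -1.5 0 0;0 0 0 0 0'; python3 -m inch '0 0 -1 0 0;0 0 -1 0 0;0 0 0 0 0'
```

```text
time: 10.82
tool_pos: [0.4515, -0.2068, 0.2121]
tool_rot: [-2.62, 1.571, 2.246]
contact_force: [-0.5, 1.2, -4.5]
opening: 0.0294
time: 11.07
tool_pos: [0.4517, -0.2069, 0.2107]
tool_rot: [0.875, 1.57, -0.542]
contact_force: [-0.6, 0.6, 2.3]
opening: 0.0292
```

```bash
python3 -m inch '0 0 0 0 0.5;0 0 0 0 0.5;0 0 0 0 0.5;0 0 0 0 0.5;0 0 0 0 0.5;0 0 0 0 0.5'
python3 - <<'E'
from h import *
im=C["side"]["color"][120:210,210:350][:,:,::-1]
cv2.imwrite("pics/e3.png",cv2.resize(np.clip(im*1.6,0,255).astype('uint8'),None,fx=5.5,fy=5.5,interpolation=cv2.INTER_CUBIC))
def z(P):
    u,v=proj("side",P);return (u-210)*5.5,(v-120)*5.5
p=np.array([.4517,-.2068]);r=.023
l=np.array([ -0.848,-0.53]) # image-right ~ -cam x in world xy
print([z(np.r_[p+s*r*l,.006]) for s in(-1,1)],z(np.r_[p,.064]))
E
```

```text
time: 11.57
tool_pos: [0.4516, -0.2069, 0.2103]
tool_rot: [1.022, 1.571, -0.394]
contact_force: [0.3, 0.1, 0.4]
opening: 0.0457
[(np.float64(530.3813530764643), np.float64(322.1752652038586)), (np.float64(626.7759257424309), np.float64(320.740306074859))] (np.float64(588.795163242243), np.float64(214.54901867970977))
```

View pics/e3.png

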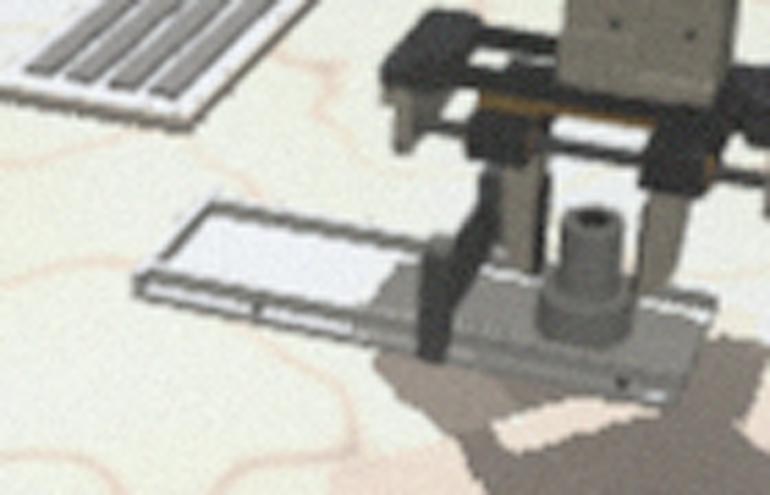

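The hub stands freely and upright on the apron, with its foot at about (585,320), and the flap is shut. I'll take the neck lightly and slide it along the floor through the flap.

```bash
python3 -m inch '0 0 0 0 0.2;0 0 0 0 0.2;0 0 0 0 0.2;0 0 0 0 0.2;0 0 0 0 0.2;0 0 0 0 0.2;0 0 0 0 0.2;0 0 0 0 0.2' 15
python3 -m inch '3 0.5 0 0 0.2;5 0.8 0 0 0.2;6 0.9 0 0 0.2;6 0.9 0 0 0.2;6 0.9 0 0 0.2;6 0.9 0 0 0.2;6 0.9 0 0 0.2;6 0.9 0 0 0.2'
python3 -m inch '6 0.9 0 0 0.2;6 0.9 0 0 0.2;6 0.9 0 0 0.2;6 1 0 0 0.2;6 1 0 0 0.2;6 1 0 0 0.2'
python3 - <<'E'
from h import *
im=C["side"]["color"][120:210,210:350][:,:,::-1]
cv2.imwrite("pics/e4.png",cv2.resize(np.clip(im*1.6,0,255).astype('uint8'),None,fx=5.5,fy=5.5,interpolation=cv2.INTER_CUBIC))
E
```

```text
time: 12.33
tool_pos: [0.4516, -0.2068, 0.2103]
tool_rot: [1.249, 1.571, -0.167]
contact_force: [0.8, -0.8, -0.8]
opening: 0.0295
time: 13.0
tool_pos: [0.4951, -0.1998, 0.2103]
tool_rot: [-1.954, 1.566, 2.913]
contact_force: [-11.3, -1.3, 8.7]
opening: 0.0296
time: 13.5
tool_pos: [0.5318, -0.1945, 0.2103]
tool_rot: [-1.55, 1.569, -2.967]
contact_force: [-6.5, -3.3, 4.1]
opening: 0.0299
```

View pics/e4.png

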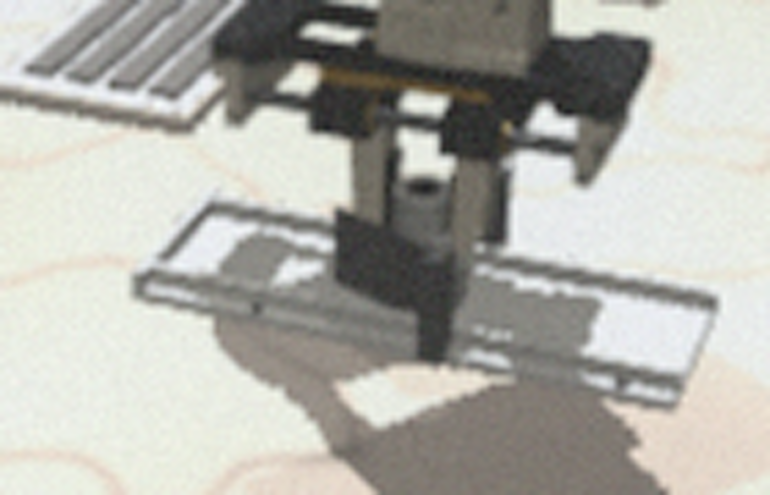

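The flap is held open by the gripper and hub, the hub is upright, and it is about 20 mm past the gate. I'm carrying on.

```bash
python3 -m inch '6.4 1 0 0 0.2;6.4 1 0 0 0.2;6.4 1 0 0 0.2;6.4 1 0 0 0.2;6.4 1 0 0 0.2;6.4 1 0 0 0.2;6.4 1 0 0 0.2;6.4 1 0 0 0.2'
python3 -m inch '6.4 1 0 0 0.2;6.4 1 0 0 0.2;6.4 1 0 0 0.2;6.4 1 0 0 0.2;5 0.8 0 0 0.2;0 0 0 0 0.2;0 0 0 0 0.2'
python3 - <<'E'
from h import *
im=C["side"]["color"][120:210,210:350][:,:,::-1]
cv2.imwrite("pics/e5.png",cv2.resize(np.clip(im*1.6,0,255).astype('uint8'),None,fx=5.5,fy=5.5,interpolation=cv2.INTER_CUBIC))
E
```

```text
time: 14.27
tool_pos: [0.583, -0.1865, 0.2102]
tool_rot: [-1.583, 1.57, -3.0]
contact_force: [-3.5, -1.4, 3.1]
opening: 0.0299
time: 14.85
tool_pos: [0.6143, -0.1812, 0.2103]
tool_rot: [1.437, 1.568, 0.02]
contact_force: [2.9, 0.6, 0.2]
opening: 0.0296
```

View pics/e5.png

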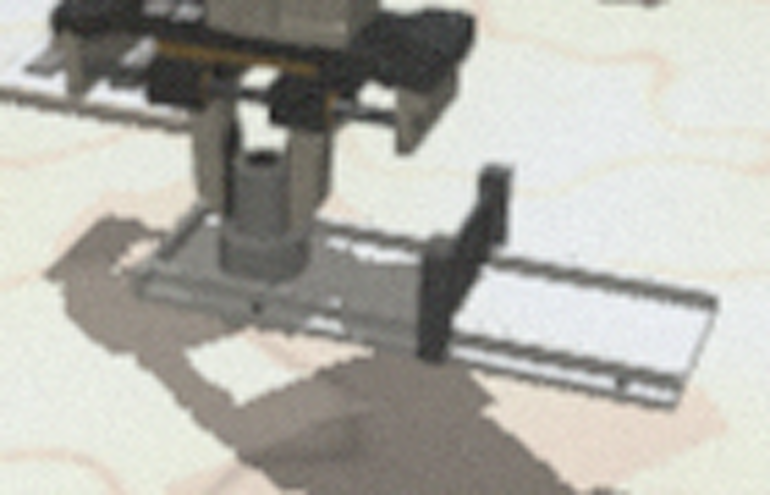

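The flap has already shut behind the hub, which is upright with its foot at about (262,260). I'm releasing it and lifting straight up.

```bash
python3 -m inch '0 0 0 0 0.55;0 0 0 0 0.55;0 0 0 0 0.55;0 0 0 0 0.55;0 0 0 0 0.55;0 0 0 0 0.55;0 0 0 0 0.55'
python3 -m inch '0 0 8 0 0.55;0 0 20 0 0.55;0 0 30 0 0.55;0 0 35 0 0.55;0 0 35 0 0.55;0 0 20 0 0.55;0 0 0 0 0.55;0 0 0 0 0.55'
python3 -m inch '-15 15 0 0 0.55;-25 30 0 0 0.55;-25 30 0 0 0.55;-25 30 0 0 0.55;-25 30 0 0 0.55;-15 15 0 0 0.55;0 0 0 0 0.55;0 0 0 0 0.55'
python3 - <<'E'
from h import *
im=C["side"]["color"][120:210,210:350][:,:,::-1]
cv2.imwrite("pics/e6.png",cv2.resize(np.clip(im*1.6,0,255).astype('uint8'),None,fx=5.5,fy=5.5,interpolation=cv2.INTER_CUBIC))
im=C["top"]["color"][:,:,::-1]
cv2.imwrite("pics/e7.png",np.clip(im*1.5,0,255).astype('uint8'))
E
```

```text
time: 15.53
tool_pos: [0.6133, -0.1817, 0.2102]
tool_rot: [2.315, 1.571, 0.898]
contact_force: [-1.0, -0.5, 0.4]
opening: 0.0504
time: 16.2
tool_pos: [0.6134, -0.1816, 0.3602]
tool_rot: [1.021, 1.567, -0.395]
contact_force: [0.4, -0.1, -1.2]
opening: 0.0509
time: 16.87
tool_pos: [0.4827, -0.0309, 0.3576]
tool_rot: [-1.87, 1.569, 2.998]
contact_force: [-0.4, -0.8, -0.1]
opening: 0.05
```

View pics/e6.png

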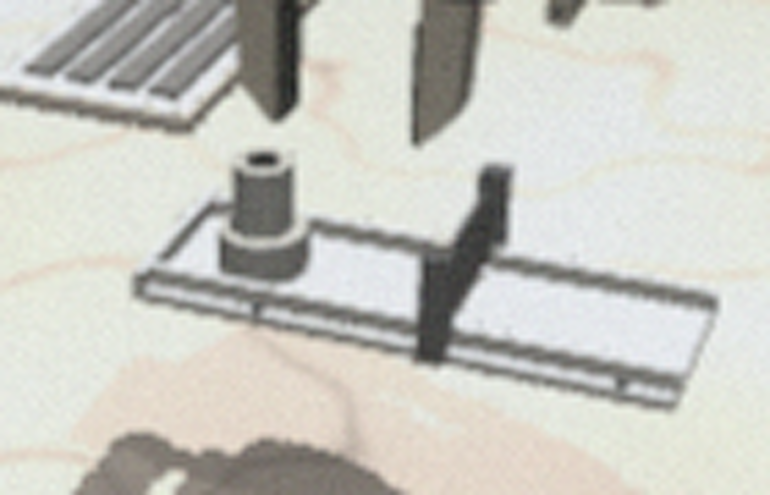

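View pics/e7.png

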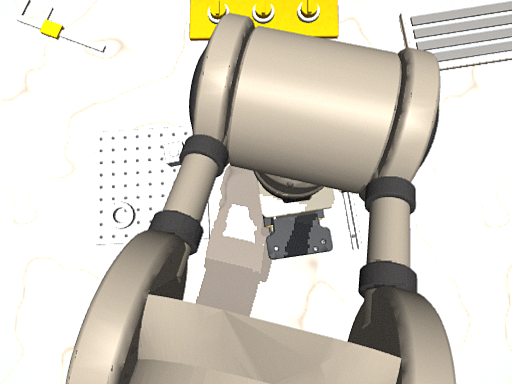

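The hub stands in the bay with its bore at (263,157) in the zoomed view. The flap is shut and the gripper is clear. One measurement before I hand in.

```bash
python3 - <<'E'
from h import *
p=pl("side",263/5.5+210,157/5.5+120,.064)[:2];d=p-np.array([.511,-.1975]);t=.155
print(p,"lane",d[0]*np.cos(t)+d[1]*np.sin(t),-d[0]*np.sin(t)+d[1]*np.cos(t))
from cell import workorder,readout
print(readout.observe()["contact_force"])
workorder.hand_in()
E
```

```text
[ 0.61137326 -0.18089993] lane 0.10173266331914017 0.0009054281233623496
[0.16297162 0.12183761 0.08573934]
the job is handed in; nothing more can be done
```

I moved the hub from the perforated plate to the lane apron and stood it there. I then slid it through the spring flap, released it in the bay, and handed the job in at about 17 s.

- **Hub position:** the last side picture shows it upright, about 102 mm past the flap and 1 mm off the lane's centre line. That fits the position where the gripper let go, about 104 mm past the flap.
- **Flap and arm:** the flap had swung shut behind the hub. The gripper was clear of everything, with almost no force on the tool.
- **Push:** I let the hub stand freely on the apron first. I then held its neck lightly (15 N) while sliding it along the floor, and the leading finger opened the flap.
- **First grasp missed:** on the first try I lifted before the fingers had closed on the neck. The hub stayed where it was, and I reopened and took it correctly the second time.
- **Measurement spread:** the two cameras disagreed by about 3 to 4 mm on the lane's position, within the room available.
- **Plug:** I never touched it. The arm hid it in the last top picture, so I have no final image of it.

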